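# Pack the watch transit box and run the height-check bar over it

## Task

Pack the yellow transit box: set the blue movement cup on the blue disc and the red movement cup on the red disc, then put each dial pot squarely on top of the cup of its own colour, keeping all the pots upright. When all four are packed, slide the check bar along the box all the way to its other end, over the pots, to show that nothing stands above the rim, and let everything go.

Things in the scene. Friction and masses are not known exactly. Their poses are not given: they have to be found in the camera images.
- box: Yellow open box fixed to the bench, 128 mm along its x, 290 mm along its y, 57 mm high, walls and floor 4 mm (inside 120 mm across x). Origin: centre of its underside, on the bench. Turned up to 15 degrees; its y axis is roughly the bench's y. White foam strips at both short ends, the two discs between. Cup plus dial pot on a disc reach 54 mm above the bench, 3 mm under the rim.
- check_bar (a joint): Travel in m of the check bar along the box's +y: 0 is parked at the -y end, 0.24 the stop at the +y end; starts at 0 to 0.015. The bar is a flat aluminium strip 28 mm wide (along the travel), 136 mm long, 5 mm thick, lying across the box just above the rims (underside 58 mm above the bench). Slides freely (about 1 N) and stays where left.
- bar_grip (a point): Centre of the bar's upright black grip, 75 mm above the bench. The grip is 12 mm thick along the box's y, 60 mm long along the box's x and 24 mm high, standing on the middle of the strip (12 mm below to the strip, 12 mm above to its top). Axes as the box's.
- blue_cup_center (a point): BLUE movement cup. Open round plastic cup, outside diameter 52 mm, 30 mm tall, 4 mm wall, a brass watch movement lying in it (top 20 mm up, below the rim). Loose, about 90 g. This point is on its axis, half-way up (15 mm above its underside); z is up along the axis.
- red_cup_center (a point): RED movement cup. Open round plastic cup, outside diameter 52 mm, 30 mm tall, 4 mm wall, a brass watch movement lying in it (top 20 mm up, below the rim). Loose, about 90 g. This point is on its axis, half-way up (15 mm above its underside); z is up along the axis.
- blue_dial_center (a point): BLUE dial pot. Low round solid plastic pot, diameter 52 mm, 18 mm tall, flat top bearing a white watch dial with black hands. Loose, about 60 g. This point is on its axis, half-way up (9 mm above its underside); z is up along the axis.
- red_dial_center (a point): RED dial pot. Low round solid plastic pot, diameter 52 mm, 18 mm tall, flat top bearing a white watch dial with black hands. Loose, about 60 g. This point is on its axis, half-way up (9 mm above its underside); z is up along the axis.
- blue_seat_top (a point): Flat blue disc lying on the box floor, diameter 72 mm, 2 mm thick: one of the two places inside the box (one at each side of the middle, 100 mm apart; which is on which side varies). Fixed. This point is the centre of its upper face, 6 mm above the bench.
- red_seat_top (a point): Flat red disc lying on the box floor, diameter 72 mm, 2 mm thick: one of the two places inside the box (one at each side of the middle, 100 mm apart; which is on which side varies). Fixed. This point is the centre of its upper face, 6 mm above the bench.
Not all that is in view belongs to the job. What is shaped like the part that bears blue_cup_center but white is not meant.

How it is judged:
By the outcome, as a careful person would: the job done as asked, in the order asked, and still so for the second after the job is handed in, with the robot touching nothing.
It also fails if it takes over 115 s, if anything falls off the work surface, if the arm or the gripper's body presses on something with over 40 N, if the wrist force passes 120 N, or if a joint passes its speed limit or range.

## Robot

A 6-joint arm with a two-finger parallel gripper is mounted at the origin on the work surface. World frame = base frame: x ahead of the robot, y to its left, z up, the work surface at z = 0. Lengths are in m, angles in rad, forces in N, time in s.
With the tool pointing down it reaches from about 0.25 to 0.725 m from the base axis. Payload 4 kg.
Tool frame: the origin (TCP) lies midway between the tips of the shut fingers; the grasp point (between the pads) lies 19 mm behind it; z points along the fingers, y is the line along which they close (so a half turn about z gives the same grasp; the last joint's range is limited). The gripper opens to 85 mm and grips with 20 to 120 N. Pads are 22 mm wide; open, the fingers measure 114 mm over their backs; the gripper's body (76 mm by 85 mm) begins 54 mm behind the grasp point. The pads swing forward as they close: fully open they stand 13 mm farther back than shut.
Start: joints at [-1.106, 0.241, 0.005, 1.335, 0, 1.571], TCP at [0.224, -0.447, 0.231] pointing down, gripper open.
Joint ranges: [-2.72, 2.72], [-1.05, 1.87], [-1.09, 1.28], [-1.99, 2.15], [-1.42, 1.44], [-3.14, 3.14]. Speed limits (rad/s): [2.79, 2.79, 3.14, 3.14, 3.14, 3.14].

## Interface

Orientations are given as a unit quaternion [x, y, z, w].
In Python, from workcell import bot gives the robot as it stands. The module is installed in compiled form; this text tells all that it offers.
- The arm moves only by the tool jog_arm, never from a script. Its argument "deltas" is a list of rows, each an object with "fingers": the opening, from 0 (shut) to 1 (fully open); "delta_pos": the shift along the tool's x, y, z normalised to -1 to 1, where 1 is 300 mm, a list of three; "yaw": the turn about the tool's z normalised to -1 to 1, where 1 is pi/4 rad. A call has 1 to 12 rows; each row is the pose to reach, as a shift and turn from the pose commanded when the call began, along the tool's axes at that moment; what a row does not reach only later rows make up. A row lasts 1/10 s, in which the tool goes at most 50 mm and 8.59 degrees, less where a joint would pass 70% of its speed; a pose out of reach is approached as far as the arm can. A call with a number of a shift or a turn outside -1 to 1 is refused whole. A call with a gripper value outside its range is refused whole. The fingers move at their own pace and stop on an object; the grip force is fixed at half the most. Time passes only in rows, so rows that repeat a pose let the fingers close. It gives the time, the measured TCP pose, the force, the opening and the grip force at its end, in the units of the state.
- bot.get_obs(): the state, without advancing time (a new reading comes with each control period).
- bot.camera(name): name is "scene" or "top" or "wrist"; returns a dict with "image" (400x640x3 uint8, red, green, blue), "range_z" (400x640 float32, m along the optical axis (not along the pixel's ray), 0 where there is no reading), "fx", "fy", "cx", "cy" (pixels), "distortion" ([k1, k2, p1, p2, k3] as OpenCV has them; the pictures are not rectified), "rvec" (rotation vector, rad) and "tvec" (3), from world to camera coordinates, as OpenCV has them. Camera axes: x right, y down, z forward; pixel columns grow to the right and rows downward; lengths in m; the calibration is good to about 2 mm. A picture is of the moment at which its call begins.
- bot.job_done(): hands the job in; it is judged then, once.
The state is a dict: "clock": time; "joint_pos": joint angles; "joint_vel": joint speeds; "tau": joint torques, N m; "eef_pos": TCP position; "tool_rot": TCP orientation; "ft_force": force on the tool from outside, world axes, zero at the start; "ft_torque": the same for the moment, N m; "grip_width": finger opening in m; "grasp_force": force on a finger pad.
Only numpy, scipy, OpenCV 4.12 (cv2) and the standard library are available. Lean on these libraries where they do the work, as an engineer would, in place of code of your own. Each camera call takes 0.05 s, during which the arm holds its last target. There are 200 camera calls.

## Working session

There is one attempt and no reset: what is moved stays moved. The work goes in short steps, Python scripts to look and compute and a tool call to move; the robot and the scene stay as the last step left them, time stands still between calls to the robot, and variables do not carry over. Pictures are saved under pics/ and viewed, at most 14 in all, crops included, and the job is handed in when it is done.

Besides the shell and the picture viewer there is one more tool, called after "Emit:" as name(argument=value, ...) on one line, values as JSON. jog_arm: Moves the arm, as the interface text tells. Scaled input: -1 to 1 covers 300 mm each way for a shift and pi/4 rad each way for a turn. Its arguments: {"type":"object","properties":{"deltas":{"type":"array","items":{"type":"object","properties":{"fingers":{"type":"number"},"delta_pos":{"type":"array","items":{"type":"number"}},"yaw":{"type":"number"}}}}},"required":["deltas"]}

```bash
mkdir -p pics; cat > h.py <<'E'
import numpy as np, cv2
from workcell import bot
def snap(name,fn=None):
    c=bot.camera(name)
    if fn: cv2.imwrite('pics/'+fn,c['image'][:,:,::-1])
    np.savez('/tmp/'+name+'.npz',**c)
    return c
def load(name): return dict(np.load('/tmp/'+name+'.npz'))
def ray(c,u,v):
    K=np.array([[c['fx'],0,c['cx']],[0,c['fy'],c['cy']],[0,0,1]],float)
    p=cv2.undistortPoints(np.array([[[u,v]]],float),K,np.array(c['distortion'],float))[0,0]
    R=cv2.Rodrigues(np.array(c['rvec'],float))[0]; t=np.array(c['tvec'],float).ravel()
    return -R.T@t, R.T@np.array([p[0],p[1],1])
def atz(c,u,v,z):
    o,d=ray(c,u,v); return o+d*(z-o[2])/d[2]
def atd(c,u,v):
    o,d=ray(c,u,v); return o+d*float(c['range_z'][int(round(v)),int(round(u))])
E
python3 - <<'E'
from h import *
snap('top','top1.png'); snap('scene','scene1.png')
o=bot.get_obs(); print(o)
E
```

```text
{'clock': 0.1, 'joint_pos': array([-1.10601551e+00,  2.41367600e-01,  3.86922433e-03,  1.33519039e+00,
       -3.91284390e-06,  1.57081619e+00]), 'joint_vel': array([ 0.00085309, -0.00291603,  0.00330853, -0.00053818, -0.00067529,
       -0.00112064]), 'tau': array([-5.76321545e-04, -3.73138261e+01,  2.53009808e+01,  1.08591738e-02,
       -3.27528937e-05, -9.54511478e-06]), 'eef_pos': array([ 0.22386266, -0.44646242,  0.23049093]), 'tool_rot': array([ 9.73120506e-01,  2.30294562e-01, -2.19831478e-04, -9.20331344e-04]), 'ft_force': array([ 0.34602883, -0.37378669, -0.93411231]), 'ft_torque': array([0.02865573, 0.00933113, 0.0306149 ]), 'grasp_force': 0.0, 'grip_width': 0.08532128438953052}
```

View pics/top1.png

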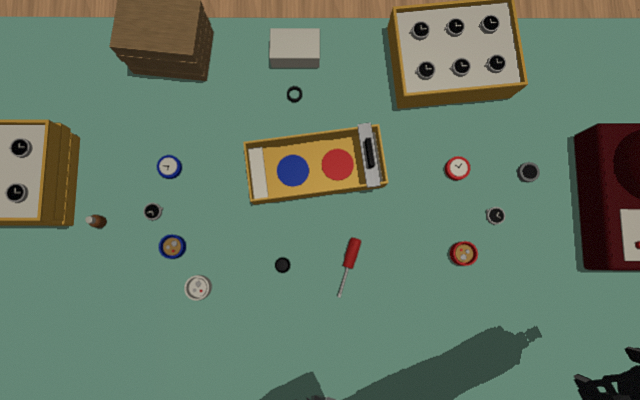

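View pics/scene1.png

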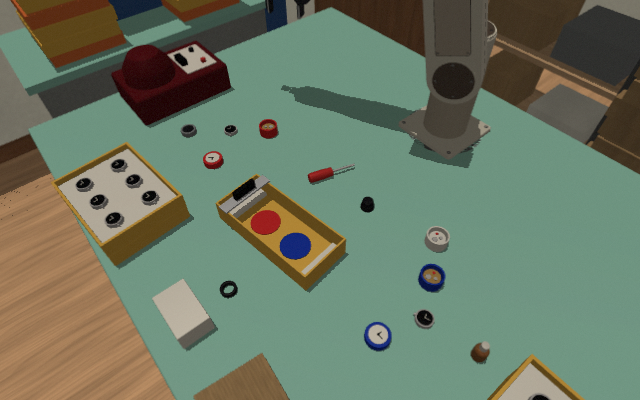

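The top view shows the box at (315,163) with the bar at its right (-y) end at (370,153), and the blue and red discs at (293,170) and (338,164). The blue and red dials are at (169,167) and (457,168), and the blue and red cups at (172,246) and (463,253). The white decoy cup is at (197,288).

```bash
cat > m.py <<'E'
from h import *
import sys
def world(c):
    h,w=c['range_z'].shape
    K=np.array([[c['fx'],0,c['cx']],[0,c['fy'],c['cy']],[0,0,1]],float)
    uv=np.stack(np.meshgrid(np.arange(w),np.arange(h)),-1).reshape(-1,1,2).astype(float)
    p=cv2.undistortPoints(uv,K,np.array(c['distortion'],float))[:,0]
    z=c['range_z'].reshape(-1,1)
    P=np.hstack([p*z,z]); R=cv2.Rodrigues(np.array(c['rvec'],float))[0]
    return ((P-np.array(c['tvec'],float).ravel())@R).reshape(h,w,3)
def masks(c):
    hsv=cv2.cvtColor(c['image'],cv2.COLOR_RGB2HSV); H,S,V=cv2.split(hsv)
    return {'blue':(H>108)&(H<130)&(S>140)&(V>50),'red':((H<6)|(H>174))&(S>150)&(V>80)}
if __name__=='__main__':
    c=load('top'); W=world(c)
    print('bench z',np.median(W[200:250,520:560,2]))
    for k,m in masks(c).items():
        n,l,st,_=cv2.connectedComponentsWithStats(m.astype(np.uint8))
        for i in range(1,n):
            if st[i,4]<60 or st[i,0]>540: continue
            cnt=np.argwhere(l==i)[:,::-1].astype(np.float32)
            (x,y),r=cv2.minEnclosingCircle(cnt)
            zt=np.percentile(W[l==i][:,2],90)
            P=W[l==i]; P=P[P[:,2]>zt-.006]
            (a,b),rr=cv2.minEnclosingCircle(P[:,:2].astype(np.float32))
            print(k,(round(x),round(y),round(r,1)),'zt',zt.round(4),'P',atz(c,x,y,zt).round(4),'depthcircle',round(a,4),round(b,4),round(rr,4))
    # box rim
    hsv=cv2.cvtColor(c['image'],cv2.COLOR_RGB2HSV)
    sel=np.zeros(W.shape[:2],bool); sel[110:215,235:395]=1
    rim=sel&(abs(W[...,2]-.057)<.006)
    R=cv2.minAreaRect(W[rim][:,:2].astype(np.float32)); print('rim',R, W[rim][:,2].mean())
    g=sel&(W[...,2]>.075); print('grip top',cv2.minAreaRect(W[g][:,:2].astype(np.float32)),W[g].mean(0),g.sum())
E
python3 m.py
```

```text
bench z 0.00018823607561377988
blue (169, 166, 12.3) zt 0.0195 P [0.5892 0.3213 0.0195] depthcircle 0.493 0.1764 0.2024
blue (292, 170, 15.4) zt 0.008 P [0.5846 0.0527 0.008 ] depthcircle 0.502 0.0311 0.1206
blue (172, 246, 13.4) zt 0.0306 P [0.415  0.3032 0.0306] depthcircle 0.4171 0.3059 0.0263
red (337, 164, 15.6) zt 0.0083 P [ 0.5982 -0.0457  0.0083] depthcircle 0.5088 -0.0222 0.1278
red (458, 168, 11.9) zt 0.0198 P [ 0.5899 -0.3071  0.0198] depthcircle 0.5911 -0.3086 0.0255
red (351, 253, 14.8) zt 0.0264 P [ 0.4045 -0.0741  0.0264] depthcircle 0.4066 -0.0438 0.0545
red (465, 253, 12.5) zt 0.0316 P [ 0.4056 -0.3119  0.0316] depthcircle 0.406 -0.3132 0.0258
rim ((0.5938162207603455, 0.0025360435247421265), (0.13646484911441803, 0.29032036662101746), 7.931827068328857) 0.057839824614269716
grip top ((0.5051178932189941, -0.06549535691738129), (0.03814661502838135, 0.2781619429588318), 67.26951599121094) [ 0.54944937 -0.07880885  0.31473139] 261
```

Emit:
jog_arm(deltas=[{"delta_pos": [0.742,-0.128,0.1],"yaw": -1,"fingers": 0.9},{"delta_pos": [0.742,-0.128,0.1],"yaw": -1,"fingers": 0.9},{"delta_pos": [0.742,-0.128,0.1],"yaw": -1,"fingers": 0.9},{"delta_pos": [0.742,-0.128,0.1],"yaw": -1,"fingers": 0.9},{"delta_pos": [0.742,-0.128,0.1],"yaw": -1,"fingers": 0.9},{"delta_pos": [0.742,-0.128,0.1],"yaw": -1,"fingers": 0.9},{"delta_pos": [0.742,-0.128,0.1],"yaw": -1,"fingers": 0.9},{"delta_pos": [0.742,-0.128,0.1],"yaw": -1,"fingers": 0.9}])

```text
clock: 0.9
eef_pos: [0.4056, -0.3128, 0.201]
tool_rot: [0.811, 0.585, -0.0, -0.0]
ft_force: [0.3, 0.6, -0.1]
grip_width: 0.0767
grasp_force: 0.0
```

Emit:
jog_arm(deltas=[{"delta_pos": [0,0,0],"yaw": -0.584,"fingers": 0.9},{"delta_pos": [0,0,0],"yaw": -0.584,"fingers": 0.9},{"delta_pos": [0,0,0],"yaw": -0.584,"fingers": 0.9},{"delta_pos": [0,0,0],"yaw": -0.584,"fingers": 0.9},{"delta_pos": [0,0,0],"yaw": -0.584,"fingers": 0.9}])

```text
clock: 1.4
eef_pos: [0.4054, -0.3134, 0.2014]
tool_rot: [0.658, 0.753, -0.0, 0.0]
ft_force: [1.0, -0.1, -0.2]
grip_width: 0.0768
grasp_force: 0.0
```

```bash
cat >> h.py <<'E'
from scipy.spatial.transform import Rotation as Rn
def go(x,y,z,ang=None):
    "print normalised deltas to TCP target; ang = wanted world angle (deg) of tool x"
    o=bot.get_obs(); R=Rn.from_quat(o['tool_rot']).as_matrix()
    d=R.T@(np.array([x,y,z])-o['eef_pos'])/.3
    a=np.degrees(np.arctan2(R[1,0],R[0,0]))
    print('now',o['eef_pos'].round(4),'ang',a.round(2),'j6',o['joint_pos'][5].round(2),'F',o['ft_force'].round(1),'w',o['grip_width'].round(4),'t',o['clock'],'\n delta',d.round(4),'rows',np.linalg.norm(d)*6, 'yaw',None if ang is None else (-(ang-a)/45).round(4))
E
python3 - <<'E'
from h import *
go(.4056,-.3125,.2,97.9)
snap('wrist','w1.png')
E
```

```text
Traceback (most recent call last):
  File "h.py", line 24, in go
    print('now',o['eef_pos'].round(4),'ang',a.round(2),'j6',o['joint_pos'][5].round(2),'F',o['ft_force'].round(1),'w',o['grip_width'].round(4),'t',o['clock'],'\n delta',d.round(4),'rows',np.linalg.norm(d)*6, 'yaw',None if ang is None else (-(ang-a)/45).round(4))
                                                                                                                      ^^^^^^^^^^^^^^^^^^^^^
AttributeError: 'float' object has no attribute 'round'
```

```bash
sed -i "s/o\['grip_width'\].round(4)/round(o['grip_width'],4)/" h.py
cat > w.py <<'E'
from m import *
from scipy.optimize import least_squares
def circ(col,zlo,zhi,near,cam='wrist',rad=.05):
    "fit circle to silhouette hull of top-surface points of one colour"
    c=load(cam); W=world(c); m=masks(c)[col]
    m&=(W[...,2]>zlo)&(W[...,2]<zhi)&(np.hypot(W[...,0]-near[0],W[...,1]-near[1])<rad)
    P=W[m]
    if len(P)<30: print('few',len(P)); return
    h=cv2.convexHull(P[:,:2].astype(np.float32))[:,0]
    s=least_squares(lambda q:np.hypot(h[:,0]-q[0],h[:,1]-q[1])-q[2],[*P[:,:2].mean(0),.026],loss='soft_l1',f_scale=.001)
    print(col,'centre',s.x.round(4),'n',len(P),'z',np.median(P[:,2]).round(4),'rms',np.sqrt((s.fun**2).mean()).round(5))
    return s.x
E
python3 - <<'E'
from w import *
go(.4056,-.3125,.2,97.9)
snap('wrist','w1.png')
circ('red',.024,.04,(.4056,-.3125))
E
```

```text
now [ 0.4054 -0.3134  0.2014] ang 97.65 j6 0.78 F [ 1.  -0.1 -0.2] w 0.0768 t 1.4 
 delta [0.0029 0.0011 0.0047] rows 0.03354515927423557 yaw -0.0056
red centre [ 0.4029 -0.3129  0.0254] n 686 z 0.0294 rms 0.00024
```

View pics/w1.png

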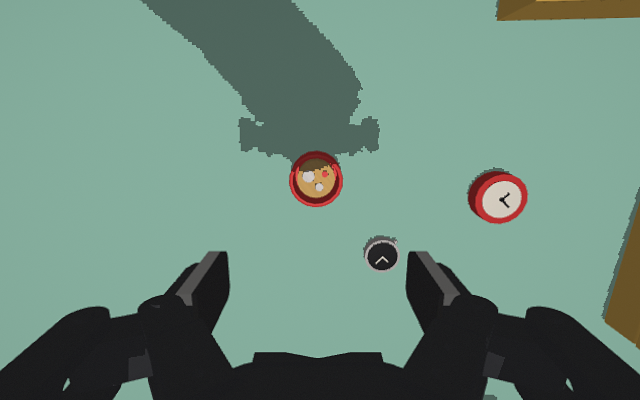

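Emit:
jog_arm(deltas=[{"delta_pos": [0.003,-0.004,0.3],"yaw": -0.006,"fingers": 0.88},{"delta_pos": [0.003,-0.004,0.5],"yaw": -0.006,"fingers": 0.88},{"delta_pos": [0.003,-0.004,0.6],"yaw": -0.006,"fingers": 0.88},{"delta_pos": [0.003,-0.004,0.658],"yaw": -0.006,"fingers": 0.88},{"delta_pos": [0.003,-0.004,0.658],"yaw": -0.006,"fingers": 0.88},{"delta_pos": [0.003,-0.004,0.658],"yaw": -0.006,"fingers": 0.5},{"delta_pos": [0.003,-0.004,0.658],"yaw": -0.006,"fingers": 0.4},{"delta_pos": [0.003,-0.004,0.658],"yaw": -0.006,"fingers": 0.4},{"delta_pos": [0.003,-0.004,0.658],"yaw": -0.006,"fingers": 0.4},{"delta_pos": [0.003,-0.004,0.658],"yaw": -0.006,"fingers": 0.4}])

```text
clock: 2.45
eef_pos: [0.4066, -0.3137, 0.0066]
tool_rot: [0.655, 0.756, 0.0, 0.003]
ft_force: [0.5, 0.5, 7.2]
grip_width: 0.0504
grasp_force: 63.0
```

```bash
python3 - <<'E'
from w import *
o=bot.get_obs(); print(o['grasp_force'])
go(.4056,-.3125,.15,97.9)
E
```

```text
63.01970534026623
now [ 0.4066 -0.3137  0.0066] ang 98.17 j6 0.77 F [0.5 0.5 7.2] w 0.0504 t 2.45 
 delta [ 0.0023 -0.0007 -0.478 ] rows 2.868173318551422 yaw 0.006
```

Emit:
jog_arm(deltas=[{"delta_pos": [0,0,-0.15],"yaw": 0,"fingers": 0.4},{"delta_pos": [0,0,-0.32],"yaw": 0,"fingers": 0.4},{"delta_pos": [0,0,-0.48],"yaw": 0,"fingers": 0.4},{"delta_pos": [0.12,0.11,-0.48],"yaw": 0,"fingers": 0.4},{"delta_pos": [0.24,0.22,-0.48],"yaw": 0,"fingers": 0.4},{"delta_pos": [0.36,0.34,-0.48],"yaw": 0,"fingers": 0.4},{"delta_pos": [0.48,0.45,-0.48],"yaw": 0,"fingers": 0.4},{"delta_pos": [0.6,0.57,-0.48],"yaw": 0,"fingers": 0.4},{"delta_pos": [0.7,0.67,-0.48],"yaw": 0,"fingers": 0.4},{"delta_pos": [0.78,0.74,-0.48],"yaw": 0,"fingers": 0.4},{"delta_pos": [0.796,0.756,-0.48],"yaw": 0,"fingers": 0.4},{"delta_pos": [0.796,0.756,-0.48],"yaw": 0,"fingers": 0.4}])

```text
clock: 3.65
eef_pos: [0.5956, -0.0424, 0.1483]
tool_rot: [0.654, 0.756, 0.0, 0.0]
ft_force: [-0.8, -0.1, -1.2]
grip_width: 0.0509
grasp_force: 63.0
```

```bash
python3 - <<'E'
from w import *
go(.598,-.0457,.15,97.9)
c=snap('wrist','w2.png'); W=world(c)
circ('red',.12,.22,(.598,-.0457)); circ('red',0,.012,(.598,-.0457)); circ('blue',0,.012,(.5846,.0527))
c=snap('top')
circ('red',.12,.22,(.598,-.0457),'top');circ('blue',0,.014,(.5846,.0527),'top')
E
```

```text
now [ 0.5956 -0.0424  0.1483] ang 98.31 j6 1.35 F [-0.8 -0.1 -1.2] w 0.0509 t 3.65 
 delta [-0.0122  0.0064 -0.0056] rows 0.0892757598680876 yaw 0.0091
red centre [ 0.5947 -0.0418  0.0258] n 8208 z 0.1675 rms 0.00036
red centre [ 0.5976 -0.0464  0.0356] n 3639 z 0.0058 rms 0.00028
blue centre [0.5842 0.0527 0.0354] n 6795 z 0.0059 rms 0.00017
few 0
blue centre [0.5854 0.0538 0.033 ] n 502 z 0.0056 rms 0.00476
```

View pics/w2.png

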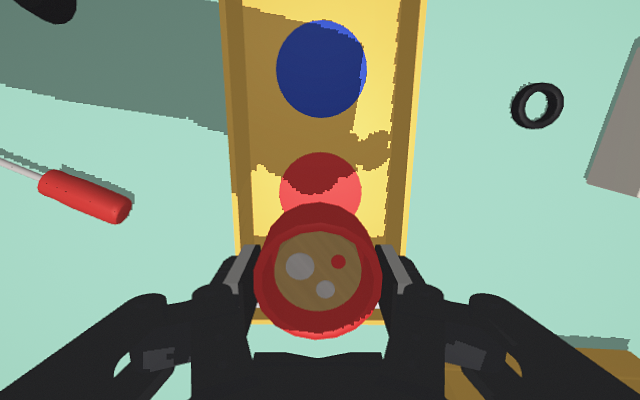

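Emit:
jog_arm(deltas=[{"delta_pos": [-0.017,0.007,0.0],"yaw": 0.01,"fingers": 0.4},{"delta_pos": [-0.017,0.007,0.15],"yaw": 0.01,"fingers": 0.4},{"delta_pos": [-0.017,0.007,0.28],"yaw": 0.01,"fingers": 0.4},{"delta_pos": [-0.017,0.007,0.38],"yaw": 0.01,"fingers": 0.4},{"delta_pos": [-0.017,0.007,0.42],"yaw": 0.01,"fingers": 0.4},{"delta_pos": [-0.017,0.007,0.44],"yaw": 0.01,"fingers": 0.4},{"delta_pos": [-0.017,0.007,0.449],"yaw": 0.01,"fingers": 0.4},{"delta_pos": [-0.017,0.007,0.449],"yaw": 0.01,"fingers": 0.4}])

```text
clock: 4.55
eef_pos: [0.5991, -0.0487, 0.0146]
tool_rot: [0.658, 0.753, 0.001, 0.001]
ft_force: [0.5, 0.1, -0.1]
grip_width: 0.0509
grasp_force: 63.0
```

Emit:
jog_arm(deltas=[{"delta_pos": [0,0,0],"yaw": 0,"fingers": 0.68},{"delta_pos": [0,0,0],"yaw": 0,"fingers": 0.72},{"delta_pos": [0,0,0],"yaw": 0,"fingers": 0.72},{"delta_pos": [0,0,-0.1],"yaw": 0,"fingers": 0.72},{"delta_pos": [0,0,-0.25],"yaw": 0,"fingers": 0.72},{"delta_pos": [0,0,-0.4],"yaw": 0,"fingers": 0.72},{"delta_pos": [0,0,-0.5],"yaw": 0,"fingers": 0.72},{"delta_pos": [0,0,-0.5],"yaw": 0,"fingers": 0.72}])

```text
clock: 5.35
eef_pos: [0.6016, -0.0484, 0.1699]
tool_rot: [0.658, 0.753, 0.004, 0.005]
ft_force: [-0.4, -1.6, -0.2]
grip_width: 0.0617
grasp_force: 0.0
```

```bash
python3 - <<'E'
from w import *
c=snap('wrist')
circ('red',.025,.05,(.598,-.0457)); circ('red',0,.012,(.598,-.0457),rad=.06)
go(.4171,.3059,.2,97.7)
E
```

```text
red centre [ 0.5985 -0.0479  0.0256] n 1093 z 0.0353 rms 0.0002
red centre [ 0.5978 -0.0464  0.0354] n 1712 z 0.0059 rms 0.00018
now [ 0.6    -0.0483  0.1669] ang 97.74 j6 1.36 F [-1.  -0.  -0.7] w 0.0615 t 5.4 
 delta [ 1.2518 -0.4444 -0.1154] rows 8.000229303906249 yaw 0.0008
```

Emit:
jog_arm(deltas=[{"delta_pos": [0.8,-0.28,-0.11],"yaw": 0,"fingers": 0.88},{"delta_pos": [0.8,-0.28,-0.11],"yaw": 0,"fingers": 0.88},{"delta_pos": [0.8,-0.28,-0.11],"yaw": 0,"fingers": 0.88},{"delta_pos": [0.8,-0.28,-0.11],"yaw": 0,"fingers": 0.88},{"delta_pos": [0.8,-0.28,-0.11],"yaw": 0,"fingers": 0.88},{"delta_pos": [0.8,-0.28,-0.11],"yaw": 0,"fingers": 0.88}])

```text
clock: 6.0
eef_pos: [0.4794, 0.1823, 0.1958]
tool_rot: [0.655, 0.755, -0.0, -0.001]
ft_force: [0.6, -0.6, -0.2]
grip_width: 0.0749
grasp_force: 0.0
```

Emit:
jog_arm(deltas=[{"delta_pos": [0.452,-0.164,0],"yaw": 0,"fingers": 0.88},{"delta_pos": [0.452,-0.164,0],"yaw": 0,"fingers": 0.88},{"delta_pos": [0.452,-0.164,0],"yaw": 0,"fingers": 0.88},{"delta_pos": [0.452,-0.164,0],"yaw": 0,"fingers": 0.88},{"delta_pos": [0.452,-0.164,0],"yaw": 0,"fingers": 0.88}])

```text
clock: 6.5
eef_pos: [0.4146, 0.3061, 0.195]
tool_rot: [0.657, 0.754, -0.001, 0.0]
ft_force: [0.4, -1.2, -0.7]
grip_width: 0.0751
grasp_force: 0.0
```

```bash
python3 - <<'E'
from w import *
c=snap('wrist','w3.png')
s=circ('blue',.022,.04,(.4161,.3045))
go(s[0],s[1],.006,97.7)
E
```

```text
blue centre [0.4146 0.3081 0.0255] n 759 z 0.0294 rms 0.00019
now [0.4151 0.3053 0.1952] ang 97.75 j6 2.07 F [-0.1 -0.8  0.3] w 0.075 t 6.55 
 delta [1.050e-02 4.000e-04 6.306e-01] rows 3.7843644815247597 yaw 0.0011
```

Emit:
jog_arm(deltas=[{"delta_pos": [0.01,0,0.3],"yaw": 0,"fingers": 0.88},{"delta_pos": [0.01,0,0.5],"yaw": 0,"fingers": 0.88},{"delta_pos": [0.01,0,0.58],"yaw": 0,"fingers": 0.88},{"delta_pos": [0.01,0,0.63],"yaw": 0,"fingers": 0.88},{"delta_pos": [0.01,0,0.63],"yaw": 0,"fingers": 0.88},{"delta_pos": [0.01,0,0.63],"yaw": 0,"fingers": 0.5},{"delta_pos": [0.01,0,0.63],"yaw": 0,"fingers": 0.4},{"delta_pos": [0.01,0,0.63],"yaw": 0,"fingers": 0.4},{"delta_pos": [0.01,0,0.63],"yaw": 0,"fingers": 0.4},{"delta_pos": [0.01,0,0.63],"yaw": 0,"fingers": 0.4}])

```text
clock: 7.55
eef_pos: [0.4169, 0.3101, 0.0097]
tool_rot: [0.658, 0.753, 0.002, 0.001]
ft_force: [0.4, -0.5, 7.1]
grip_width: 0.0491
grasp_force: 63.9
```

```bash
python3 - <<'E'
from w import *
go(.5842,.0527,.15,97.7)
E
```

```text
now [0.4169 0.3101 0.0097] ang 97.72 j6 2.08 F [ 0.4 -0.5  7.1] w 0.0491 t 7.55 
 delta [-0.9241  0.4394 -0.4674] rows 6.749912185536441 yaw 0.0005
```

Emit:
jog_arm(deltas=[{"delta_pos": [0,0,-0.15],"yaw": 0,"fingers": 0.4},{"delta_pos": [0,0,-0.32],"yaw": 0,"fingers": 0.4},{"delta_pos": [0,0,-0.467],"yaw": 0,"fingers": 0.4},{"delta_pos": [-0.13,0.06,-0.467],"yaw": 0,"fingers": 0.4},{"delta_pos": [-0.26,0.12,-0.467],"yaw": 0,"fingers": 0.4},{"delta_pos": [-0.4,0.19,-0.467],"yaw": 0,"fingers": 0.4},{"delta_pos": [-0.55,0.26,-0.467],"yaw": 0,"fingers": 0.4},{"delta_pos": [-0.7,0.33,-0.467],"yaw": 0,"fingers": 0.4},{"delta_pos": [-0.8,0.38,-0.467],"yaw": 0,"fingers": 0.4},{"delta_pos": [-0.88,0.42,-0.467],"yaw": 0,"fingers": 0.4},{"delta_pos": [-0.924,0.44,-0.467],"yaw": 0,"fingers": 0.4},{"delta_pos": [-0.924,0.44,-0.467],"yaw": 0,"fingers": 0.4}])

```text
clock: 8.75
eef_pos: [0.5837, 0.0508, 0.1475]
tool_rot: [0.659, 0.752, 0.0, 0.0]
ft_force: [-0.5, 0.2, -1.5]
grip_width: 0.0493
grasp_force: 63.0
```

```bash
python3 - <<'E'
from w import *
c=snap('wrist','w4.png')
circ('blue',.12,.22,(.5842,.0527)); circ('blue',0,.012,(.5842,.0527))
go(.5842,.0527,.017,97.7)
E
```

```text
blue centre [0.583  0.0502 0.0257] n 7473 z 0.164 rms 0.00026
blue centre [0.5838 0.0528 0.0352] n 4136 z 0.0058 rms 0.00017
now [0.5829 0.0521 0.1474] ang 97.68 j6 1.53 F [ 0.5  0.3 -0.7] w 0.0495 t 8.8 
 delta [0.0012 0.0048 0.4346] rows 2.607765117558663 yaw -0.0004
```

View pics/w4.png

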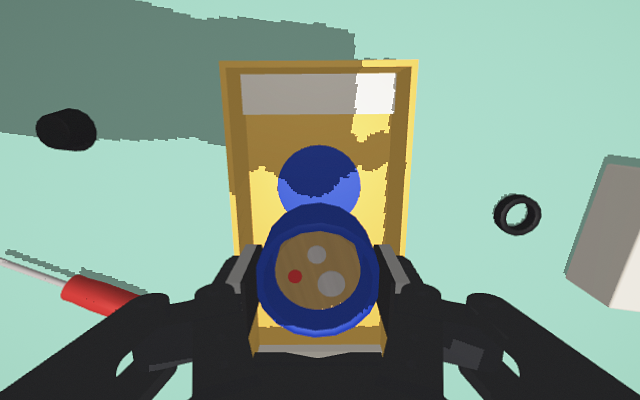

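Emit:
jog_arm(deltas=[{"delta_pos": [0.008,0.004,0.0],"yaw": 0,"fingers": 0.4},{"delta_pos": [0.008,0.004,0.15],"yaw": 0,"fingers": 0.4},{"delta_pos": [0.008,0.004,0.28],"yaw": 0,"fingers": 0.4},{"delta_pos": [0.008,0.004,0.37],"yaw": 0,"fingers": 0.4},{"delta_pos": [0.008,0.004,0.41],"yaw": 0,"fingers": 0.4},{"delta_pos": [0.008,0.004,0.43],"yaw": 0,"fingers": 0.4},{"delta_pos": [0.008,0.004,0.436],"yaw": 0,"fingers": 0.4},{"delta_pos": [0.008,0.004,0.436],"yaw": 0,"fingers": 0.4}])

```text
clock: 9.6
eef_pos: [0.5851, 0.0551, 0.0179]
tool_rot: [0.658, 0.753, 0.001, 0.001]
ft_force: [-0.1, -0.4, -0.9]
grip_width: 0.0494
grasp_force: 63.0
```

Emit:
jog_arm(deltas=[{"delta_pos": [0,0,0],"yaw": 0,"fingers": 0.68},{"delta_pos": [0,0,0],"yaw": 0,"fingers": 0.72},{"delta_pos": [0,0,0],"yaw": 0,"fingers": 0.72},{"delta_pos": [0,0,-0.1],"yaw": 0,"fingers": 0.72},{"delta_pos": [0,0,-0.25],"yaw": 0,"fingers": 0.72},{"delta_pos": [0,0,-0.4],"yaw": 0,"fingers": 0.72},{"delta_pos": [0,0,-0.5],"yaw": 0,"fingers": 0.72},{"delta_pos": [0,0,-0.5],"yaw": 0,"fingers": 0.72}])

```text
clock: 10.4
eef_pos: [0.5876, 0.0548, 0.173]
tool_rot: [0.658, 0.753, 0.004, 0.004]
ft_force: [0.7, 0.1, 0.7]
grip_width: 0.0612
grasp_force: 0.0
```

```bash
python3 - <<'E'
from w import *
c=snap('wrist')
circ('blue',.025,.05,(.5842,.0527)); circ('blue',0,.012,(.5842,.0527),rad=.06)
go(.5892,.3213,.2,97.7)
E
```

```text
blue centre [0.5846 0.0542 0.0256] n 1025 z 0.0353 rms 0.00018
blue centre [0.5839 0.0526 0.0353] n 1537 z 0.0059 rms 0.00015
now [0.586  0.0547 0.17  ] ang 97.72 j6 1.53 F [-0.3 -0.1 -0.2] w 0.0613 t 10.45 
 delta [ 0.8791  0.1306 -0.0994] rows 5.365497616246158 yaw 0.0004
```

Emit:
jog_arm(deltas=[{"delta_pos": [0.88,0.13,-0.1],"yaw": 0,"fingers": 0.88},{"delta_pos": [0.88,0.13,-0.1],"yaw": 0,"fingers": 0.88},{"delta_pos": [0.88,0.13,-0.1],"yaw": 0,"fingers": 0.88},{"delta_pos": [0.88,0.13,-0.1],"yaw": 0,"fingers": 0.88},{"delta_pos": [0.88,0.13,-0.1],"yaw": 0,"fingers": 0.88},{"delta_pos": [0.88,0.13,-0.1],"yaw": 0,"fingers": 0.88},{"delta_pos": [0.88,0.13,-0.1],"yaw": 0,"fingers": 0.88},{"delta_pos": [0.88,0.13,-0.1],"yaw": 0,"fingers": 0.88},{"delta_pos": [0.88,0.13,-0.1],"yaw": 0,"fingers": 0.88}])

```text
clock: 11.35
eef_pos: [0.5868, 0.3199, 0.1953]
tool_rot: [0.658, 0.753, -0.001, -0.0]
ft_force: [0.3, 0.3, -0.5]
grip_width: 0.075
grasp_force: 0.0
```

```bash
python3 - <<'E'
from w import *
c=snap('wrist','w5.png')
s=circ('blue',.013,.025,(.589,.321))
go(s[0],s[1],.002,97.7)
E
```

```text
blue centre [0.5896 0.3249 0.0254] n 889 z 0.0178 rms 0.00021
now [0.587  0.3197 0.1958] ang 97.62 j6 1.94 F [1.2 0.4 0.5] w 0.0751 t 11.4 
 delta [0.0168 0.0117 0.6458] rows 3.876748817192395 yaw -0.0018
```

View pics/w5.png

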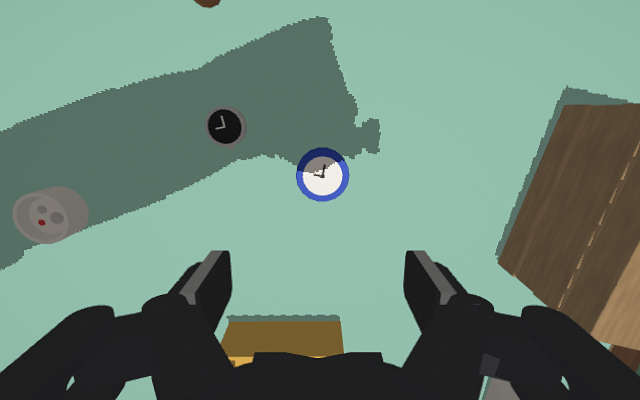

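Emit:
jog_arm(deltas=[{"delta_pos": [0.017,0.012,0.3],"yaw": 0,"fingers": 0.88},{"delta_pos": [0.017,0.012,0.5],"yaw": 0,"fingers": 0.88},{"delta_pos": [0.017,0.012,0.6],"yaw": 0,"fingers": 0.88},{"delta_pos": [0.017,0.012,0.643],"yaw": 0,"fingers": 0.88},{"delta_pos": [0.017,0.012,0.643],"yaw": 0,"fingers": 0.88},{"delta_pos": [0.017,0.012,0.643],"yaw": 0,"fingers": 0.6},{"delta_pos": [0.017,0.012,0.643],"yaw": 0,"fingers": 0.5},{"delta_pos": [0.017,0.012,0.643],"yaw": 0,"fingers": 0.4},{"delta_pos": [0.017,0.012,0.643],"yaw": 0,"fingers": 0.4},{"delta_pos": [0.017,0.012,0.643],"yaw": 0,"fingers": 0.4}])

```text
clock: 12.4
eef_pos: [0.5923, 0.328, 0.0073]
tool_rot: [0.658, 0.753, 0.003, 0.001]
ft_force: [-0.2, -1.4, 6.4]
grip_width: 0.049
grasp_force: 62.7
```

```bash
python3 - <<'E'
from w import *
go(.5842,.0527,.16,97.7)
E
```

```text
now [0.5923 0.328  0.0073] ang 97.72 j6 1.94 F [-0.2 -1.4  6.4] w 0.049 t 12.4 
 delta [-0.9049 -0.147  -0.5118] rows 6.299531174166729 yaw 0.0005
```

Emit:
jog_arm(deltas=[{"delta_pos": [0,0,-0.15],"yaw": 0,"fingers": 0.4},{"delta_pos": [0,0,-0.32],"yaw": 0,"fingers": 0.4},{"delta_pos": [0,0,-0.48],"yaw": 0,"fingers": 0.4},{"delta_pos": [-0.12,-0.02,-0.51],"yaw": 0,"fingers": 0.4},{"delta_pos": [-0.25,-0.04,-0.51],"yaw": 0,"fingers": 0.4},{"delta_pos": [-0.4,-0.065,-0.51],"yaw": 0,"fingers": 0.4},{"delta_pos": [-0.55,-0.09,-0.51],"yaw": 0,"fingers": 0.4},{"delta_pos": [-0.7,-0.113,-0.51],"yaw": 0,"fingers": 0.4},{"delta_pos": [-0.8,-0.13,-0.51],"yaw": 0,"fingers": 0.4},{"delta_pos": [-0.87,-0.141,-0.51],"yaw": 0,"fingers": 0.4},{"delta_pos": [-0.905,-0.147,-0.51],"yaw": 0,"fingers": 0.4},{"delta_pos": [-0.905,-0.147,-0.51],"yaw": 0,"fingers": 0.4}])

```text
clock: 13.6
eef_pos: [0.583, 0.051, 0.1573]
tool_rot: [0.659, 0.752, 0.0, 0.0]
ft_force: [-0.0, 0.4, -1.7]
grip_width: 0.0492
grasp_force: 62.6
```

```bash
python3 - <<'E'
from w import *
c=snap('wrist','w6.png'); W=world(c)
circ('blue',.12,.22,(.5842,.0527)); circ('blue',.025,.05,(.5842,.0527));circ('blue',0,.012,(.5842,.0527))
P=W[240:300,300:335].reshape(-1,3); P=P[P[:,2]>.12]; print(np.linalg.lstsq(np.c_[P[:,:2],np.ones(len(P))],P[:,2],rcond=None)[0],P[:,2].mean())
go(.5842,.0527,.05,97.7)
E
```

```text
blue centre [0.5826 0.0492 0.0258] n 5092 z 0.1678 rms 0.00029
blue centre [0.5846 0.0546 0.0254] n 820 z 0.0353 rms 0.0007
blue centre [0.5838 0.0527 0.0352] n 1596 z 0.0059 rms 0.00019
[-0.04629036  0.31425273  0.17954737] 0.16872207515137938
now [0.583  0.0522 0.1572] ang 97.69 j6 1.53 F [-0.4  0.3 -0.1] w 0.0491 t 13.65 
 delta [0.001  0.0037 0.3572] rows 2.1433903785123314 yaw -0.0001
```

View pics/w6.png

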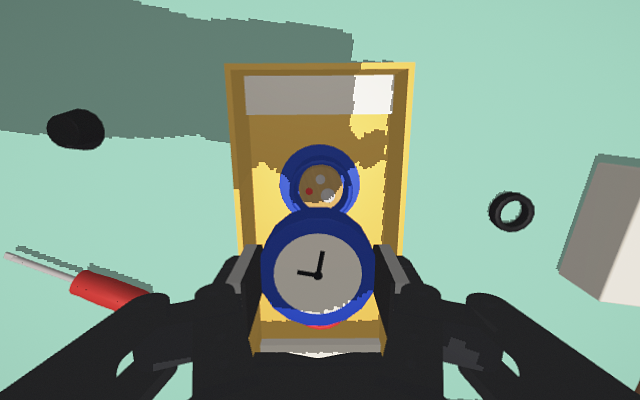

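```bash
cat >> w.py <<'E'
def tilt(cam,near,zlo,zhi,rad=.018):
    c=load(cam); W=world(c); hsv=cv2.cvtColor(c['image'],cv2.COLOR_RGB2HSV)
    m=(hsv[...,1]<90)&(W[...,2]>zlo)&(W[...,2]<zhi)&(np.hypot(W[...,0]-near[0],W[...,1]-near[1])<rad)
    P=W[m]
    for _ in range(3):
        A=np.c_[P[:,:2]-P[:,:2].mean(0),np.ones(len(P))]; q=np.linalg.lstsq(A,P[:,2],rcond=None)[0]; r=P[:,2]-A@q; P=P[abs(r)<2.5*r.std()+1e-5]
    print('slope x,y deg',np.degrees(np.arctan(q[:2])).round(1),'z',q[2].round(4),'cen',P[:,:2].mean(0).round(4),len(P),r.std().round(5))
E
python3 - <<'E'
from w import *
tilt('wrist',(.5826,.0492),.14,.2)
E
```

```text
slope x,y deg [-0.2  0.1] z 0.1683 cen [0.5825 0.0496] 4872 0.00054
```

Emit:
jog_arm(deltas=[{"delta_pos": [0.015,0.009,0.1],"yaw": 0,"fingers": 0.4},{"delta_pos": [0.015,0.009,0.19],"yaw": 0,"fingers": 0.4},{"delta_pos": [0.015,0.009,0.19],"yaw": 0,"fingers": 0.4},{"delta_pos": [0.015,0.009,0.19],"yaw": 0,"fingers": 0.4},{"delta_pos": [0.015,0.009,0.19],"yaw": 0,"fingers": 0.4}])

```text
clock: 14.15
eef_pos: [0.586, 0.0578, 0.1013]
tool_rot: [0.657, 0.754, 0.001, 0.001]
ft_force: [1.2, -0.2, -1.1]
grip_width: 0.0493
grasp_force: 62.6
```

```bash
python3 - <<'E'
from w import *
for i in range(2):
  c=snap('wrist')
  tilt('wrist',(.5846,.0543),.09,.14); circ('blue',.09,.14,(.5846,.0543))
  go(.5846,.0543,.0436,97.7)
E
```

```text
slope x,y deg [-0.  0.] z 0.1122 cen [0.5846 0.0548] 4815 0.00055
blue centre [0.5855 0.0559 0.0257] n 5140 z 0.1116 rms 0.00037
now [0.5862 0.0576 0.1014] ang 97.78 j6 1.53 F [-0.4 -0.4 -0.5] w 0.0493 t 14.2 
 delta [-0.0102 -0.0075  0.1928] rows 1.1592257754312538 yaw 0.0018
slope x,y deg [0. 0.] z 0.1124 cen [0.5847 0.0547] 4831 0.00055
blue centre [0.5857 0.0556 0.0258] n 5140 z 0.1119 rms 0.00036
now [0.5862 0.0574 0.1014] ang 97.76 j6 1.53 F [-0.1 -0.2 -0.5] w 0.0493 t 14.25 
 delta [-0.0095 -0.0072  0.1927] rows 1.1584860309628615 yaw 0.0014
```

Emit:
jog_arm(deltas=[{"delta_pos": [-0.004,-0.004,0.08],"yaw": 0,"fingers": 0.4},{"delta_pos": [-0.004,-0.004,0.15],"yaw": 0,"fingers": 0.4},{"delta_pos": [-0.004,-0.004,0.18],"yaw": 0,"fingers": 0.4},{"delta_pos": [-0.004,-0.004,0.192],"yaw": 0,"fingers": 0.4},{"delta_pos": [-0.004,-0.004,0.192],"yaw": 0,"fingers": 0.4},{"delta_pos": [-0.004,-0.004,0.192],"yaw": 0,"fingers": 0.4}])

```text
clock: 14.85
eef_pos: [0.5849, 0.0556, 0.0433]
tool_rot: [0.658, 0.753, 0.001, 0.001]
ft_force: [-0.1, -0.7, 1.2]
grip_width: 0.0487
grasp_force: 62.6
```

```bash
python3 - <<'E'
from w import *
c=snap('wrist')
circ('blue',.04,.1,(.5846,.0543))
go(.5846,.0543,.0436,97.7)
E
```

```text
blue centre [0.5843 0.054  0.0259] n 5057 z 0.0537 rms 0.00068
now [0.5849 0.0556 0.0432] ang 97.73 j6 1.53 F [-0.3 -0.3  2.4] w 0.0489 t 14.9 
 delta [-0.0041 -0.0017 -0.0012] rows 0.0275684319798295 yaw 0.0006
```

Aligned within 0.5 mm and touching; release.

Emit:
jog_arm(deltas=[{"delta_pos": [0,0,0],"yaw": 0,"fingers": 0.62},{"delta_pos": [0,0,0],"yaw": 0,"fingers": 0.7},{"delta_pos": [0,0,0],"yaw": 0,"fingers": 0.72},{"delta_pos": [0,0,0],"yaw": 0,"fingers": 0.72},{"delta_pos": [0,0,-0.1],"yaw": 0,"fingers": 0.72},{"delta_pos": [0,0,-0.25],"yaw": 0,"fingers": 0.72},{"delta_pos": [0,0,-0.4],"yaw": 0,"fingers": 0.72},{"delta_pos": [0,0,-0.45],"yaw": 0,"fingers": 0.72},{"delta_pos": [0,0,-0.45],"yaw": 0,"fingers": 0.72}])

```text
clock: 15.8
eef_pos: [0.586, 0.0557, 0.1807]
tool_rot: [0.658, 0.753, 0.003, 0.003]
ft_force: [0.2, -0.1, -0.8]
grip_width: 0.0611
grasp_force: 0.0
```

```bash
python3 - <<'E'
from w import *
c=snap('wrist','w7.png')
circ('blue',.048,.07,(.5846,.0543)); tilt('wrist',(.5846,.0543),.04,.07)
go(.5905,-.3078,.195,97.7)
E
```

```text
blue centre [0.5843 0.0538 0.0255] n 1255 z 0.0538 rms 0.00019
slope x,y deg [0.  0.2] z 0.0542 cen [0.5845 0.0546] 1416 0.00066
now [0.5846 0.0556 0.1781] ang 97.73 j6 1.53 F [-0.4  0.4 -0.5] w 0.0612 t 15.85 
 delta [-1.203  -0.1433 -0.0565] rows 7.276653241771548 yaw 0.0006
```

View pics/w7.png

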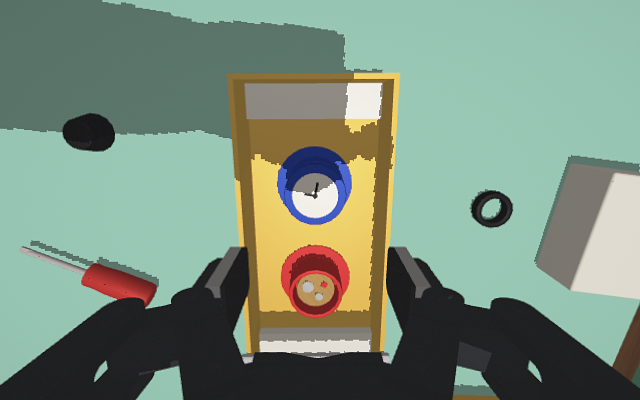

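The blue stack at (315,190) is level, with the dial top at 54 mm and square on its cup. The red cup is at (316,290). Next is the red dial.

Emit:
jog_arm(deltas=[{"delta_pos": [-0.8,-0.095,-0.056],"yaw": 0,"fingers": 0.88},{"delta_pos": [-0.8,-0.095,-0.056],"yaw": 0,"fingers": 0.88},{"delta_pos": [-0.8,-0.095,-0.056],"yaw": 0,"fingers": 0.88},{"delta_pos": [-0.8,-0.095,-0.056],"yaw": 0,"fingers": 0.88},{"delta_pos": [-0.8,-0.095,-0.056],"yaw": 0,"fingers": 0.88},{"delta_pos": [-0.8,-0.095,-0.056],"yaw": 0,"fingers": 0.88}])

```text
clock: 16.45
eef_pos: [0.5863, -0.1915, 0.191]
tool_rot: [0.661, 0.751, -0.001, -0.001]
ft_force: [-0.0, 1.0, -0.5]
grip_width: 0.0752
grasp_force: 0.0
```

Emit:
jog_arm(deltas=[{"delta_pos": [-0.403,-0.048,0],"yaw": 0,"fingers": 0.88},{"delta_pos": [-0.403,-0.048,0],"yaw": 0,"fingers": 0.88},{"delta_pos": [-0.403,-0.048,0],"yaw": 0,"fingers": 0.88},{"delta_pos": [-0.403,-0.048,0],"yaw": 0,"fingers": 0.88},{"delta_pos": [-0.403,-0.048,0],"yaw": 0,"fingers": 0.88},{"delta_pos": [-0.403,-0.048,0],"yaw": 0,"fingers": 0.88}])

```text
clock: 17.05
eef_pos: [0.5896, -0.306, 0.1925]
tool_rot: [0.657, 0.754, -0.0, -0.001]
ft_force: [-0.3, -0.9, 0.0]
grip_width: 0.0753
grasp_force: 0.0
```

```bash
python3 - <<'E'
from w import *
c=snap('wrist')
s=circ('red',.013,.025,(.5905,-.3078))
go(s[0],s[1],.003,97.7)
E
```

```text
red centre [ 0.5889 -0.3092  0.0255] n 901 z 0.0178 rms 0.00019
now [ 0.5898 -0.3059  0.193 ] ang 97.85 j6 0.96 F [0.2 0.5 0.9] w 0.075 t 17.1 
 delta [-0.0111 -0.0039  0.6335] rows 3.8015262194122625 yaw 0.0033
```

Emit:
jog_arm(deltas=[{"delta_pos": [-0.011,-0.004,0.3],"yaw": 0.003,"fingers": 0.88},{"delta_pos": [-0.011,-0.004,0.5],"yaw": 0.003,"fingers": 0.88},{"delta_pos": [-0.011,-0.004,0.6],"yaw": 0.003,"fingers": 0.88},{"delta_pos": [-0.011,-0.004,0.634],"yaw": 0.003,"fingers": 0.88},{"delta_pos": [-0.011,-0.004,0.634],"yaw": 0.003,"fingers": 0.88},{"delta_pos": [-0.011,-0.004,0.634],"yaw": 0.003,"fingers": 0.6},{"delta_pos": [-0.011,-0.004,0.634],"yaw": 0.003,"fingers": 0.5},{"delta_pos": [-0.011,-0.004,0.634],"yaw": 0.003,"fingers": 0.4},{"delta_pos": [-0.011,-0.004,0.634],"yaw": 0.003,"fingers": 0.4},{"delta_pos": [-0.011,-0.004,0.634],"yaw": 0.003,"fingers": 0.4}])

```text
clock: 18.1
eef_pos: [0.5915, -0.3123, 0.0072]
tool_rot: [0.659, 0.752, 0.001, 0.003]
ft_force: [0.8, 0.9, 6.7]
grip_width: 0.0488
grasp_force: 62.7
```

```bash
python3 - <<'E'
from w import *
go(.5985,-.0475,.16,97.7)
E
```

```text
now [ 0.5915 -0.3123  0.0072] ang 97.61 j6 0.95 F [0.8 0.9 6.7] w 0.0488 t 18.1 
 delta [ 0.8701  0.1427 -0.5114] rows 6.115718596576688 yaw -0.0021
```

Emit:
jog_arm(deltas=[{"delta_pos": [0,0,-0.15],"yaw": 0,"fingers": 0.4},{"delta_pos": [0,0,-0.32],"yaw": 0,"fingers": 0.4},{"delta_pos": [0,0,-0.48],"yaw": 0,"fingers": 0.4},{"delta_pos": [0.12,0.02,-0.51],"yaw": 0,"fingers": 0.4},{"delta_pos": [0.25,0.04,-0.51],"yaw": 0,"fingers": 0.4},{"delta_pos": [0.4,0.065,-0.51],"yaw": 0,"fingers": 0.4},{"delta_pos": [0.55,0.09,-0.51],"yaw": 0,"fingers": 0.4},{"delta_pos": [0.68,0.112,-0.51],"yaw": 0,"fingers": 0.4},{"delta_pos": [0.78,0.128,-0.51],"yaw": 0,"fingers": 0.4},{"delta_pos": [0.84,0.138,-0.51],"yaw": 0,"fingers": 0.4},{"delta_pos": [0.87,0.143,-0.51],"yaw": 0,"fingers": 0.4},{"delta_pos": [0.87,0.143,-0.51],"yaw": 0,"fingers": 0.4}])

```text
clock: 19.3
eef_pos: [0.5974, -0.0461, 0.1573]
tool_rot: [0.658, 0.753, 0.0, 0.0]
ft_force: [-0.5, -1.2, -1.7]
grip_width: 0.0493
grasp_force: 62.5
```

```bash
python3 - <<'E'
from w import *
c=snap('wrist','w8.png'); W=world(c)
circ('red',.12,.22,(.5985,-.0475)); circ('red',.025,.05,(.5985,-.0475)); tilt('wrist',(.5985,-.0475),.14,.2)
go(.5985,-.0479,.1,97.7)
E
```

```text
red centre [ 0.5963 -0.0438  0.0257] n 5121 z 0.1678 rms 0.00032
red centre [ 0.5983 -0.0474  0.0253] n 675 z 0.0354 rms 0.00058
slope x,y deg [-0.3  0.4] z 0.1683 cen [ 0.5978 -0.046 ] 4482 0.00054
now [ 0.5974 -0.0471  0.1571] ang 97.62 j6 1.36 F [ 0.3 -0.8 -0.6] w 0.0492 t 19.35 
 delta [-0.0029  0.0033  0.1905] rows 1.14326108820828 yaw -0.0017
```

Emit:
jog_arm(deltas=[{"delta_pos": [-0.014,0.005,0.1],"yaw": 0,"fingers": 0.4},{"delta_pos": [-0.014,0.005,0.19],"yaw": 0,"fingers": 0.4},{"delta_pos": [-0.014,0.005,0.19],"yaw": 0,"fingers": 0.4},{"delta_pos": [-0.014,0.005,0.19],"yaw": 0,"fingers": 0.4},{"delta_pos": [-0.014,0.005,0.19],"yaw": 0,"fingers": 0.4}])

```text
clock: 19.85
eef_pos: [0.6004, -0.0518, 0.1013]
tool_rot: [0.659, 0.752, 0.001, 0.001]
ft_force: [0.3, -0.6, -1.0]
grip_width: 0.0491
grasp_force: 62.5
```

```bash
python3 - <<'E'
from w import *
for i in range(2):
  c=snap('wrist')
  circ('red',.09,.14,(.5984,-.0477))
  go(.5984,-.0477,.0436,97.7)
E
```

```text
red centre [ 0.5993 -0.0497  0.0259] n 5227 z 0.1117 rms 0.00043
now [ 0.6005 -0.0516  0.1015] ang 97.55 j6 1.35 F [ 0.3 -0.4 -0.8] w 0.0489 t 19.9 
 delta [ 0.0138 -0.006   0.193 ] rows 1.1616808396949319 yaw -0.0033
red centre [ 0.5997 -0.0496  0.0259] n 5228 z 0.1119 rms 0.00043
now [ 0.6005 -0.0514  0.1015] ang 97.57 j6 1.35 F [ 0.5 -0.1 -1.9] w 0.0492 t 19.95 
 delta [ 0.0132 -0.0059  0.193 ] rows 1.161149790195496 yaw -0.003
```

Emit:
jog_arm(deltas=[{"delta_pos": [0.007,-0.003,0.08],"yaw": 0,"fingers": 0.4},{"delta_pos": [0.007,-0.003,0.15],"yaw": 0,"fingers": 0.4},{"delta_pos": [0.007,-0.003,0.18],"yaw": 0,"fingers": 0.4},{"delta_pos": [0.007,-0.003,0.192],"yaw": 0,"fingers": 0.4},{"delta_pos": [0.007,-0.003,0.192],"yaw": 0,"fingers": 0.4},{"delta_pos": [0.007,-0.003,0.192],"yaw": 0,"fingers": 0.4}])

```text
clock: 20.55
eef_pos: [0.5991, -0.049, 0.0433]
tool_rot: [0.659, 0.752, 0.001, 0.001]
ft_force: [-0.2, -0.3, -0.9]
grip_width: 0.0491
grasp_force: 62.5
```

```bash
python3 - <<'E'
from w import *
c=snap('wrist')
circ('red',.04,.1,(.5984,-.0477))
go(.5984,-.0477,.0436,97.7)
E
```

```text
red centre [ 0.5979 -0.0469  0.0261] n 5120 z 0.0537 rms 0.00037
now [ 0.5991 -0.049   0.0432] ang 97.6 j6 1.36 F [0.1 0.4 1.6] w 0.049 t 20.6 
 delta [ 0.0046 -0.0017 -0.0013] rows 0.030771216388656552 yaw -0.0023
```

Within 1 mm; release and rise clear.

Emit:
jog_arm(deltas=[{"delta_pos": [0,0,0],"yaw": 0,"fingers": 0.62},{"delta_pos": [0,0,0],"yaw": 0,"fingers": 0.7},{"delta_pos": [0,0,0],"yaw": 0,"fingers": 0.72},{"delta_pos": [0,0,0],"yaw": 0,"fingers": 0.72},{"delta_pos": [0,0,-0.1],"yaw": 0,"fingers": 0.72},{"delta_pos": [0,0,-0.25],"yaw": 0,"fingers": 0.72},{"delta_pos": [0,0,-0.4],"yaw": 0,"fingers": 0.72},{"delta_pos": [0,0,-0.45],"yaw": 0,"fingers": 0.72},{"delta_pos": [0,0,-0.45],"yaw": 0,"fingers": 0.72}])

```text
clock: 21.5
eef_pos: [0.6003, -0.0491, 0.1808]
tool_rot: [0.659, 0.752, 0.002, 0.003]
ft_force: [0.8, 0.1, -0.3]
grip_width: 0.0616
grasp_force: 0.0
```

```bash
python3 - <<'E'
from w import *
c=snap('wrist','w9.png')
circ('red',.048,.07,(.598,-.047)); tilt('wrist',(.598,-.047),.04,.07)
circ('blue',.048,.07,(.5846,.0543)); tilt('wrist',(.5846,.0543),.04,.07)
c=snap('top','top2.png')
im=cv2.resize(c['image'][100:230,220:410,::-1],None,fx=4,fy=4,interpolation=cv2.INTER_CUBIC); cv2.imwrite('pics/top2c.png',im)
go(.6,-.05,.18,97.7)
E
```

```text
red centre [ 0.598  -0.0465  0.0255] n 1278 z 0.0537 rms 0.00018
slope x,y deg [0.1 0.2] z 0.0542 cen [ 0.5979 -0.0468] 1438 0.00065
blue centre [0.5847 0.053  0.0256] n 1740 z 0.0538 rms 0.00018
slope x,y deg [-0.  -0.2] z 0.0543 cen [0.5845 0.0546] 1981 0.00068
now [ 0.5976 -0.0489  0.1763] ang 97.6 j6 1.36 F [-0.1 -0.1 -0.4] w 0.0617 t 21.6 
 delta [-0.0047  0.0073 -0.0123] rows 0.09038073688274335 yaw -0.0023
```

View pics/w9.png

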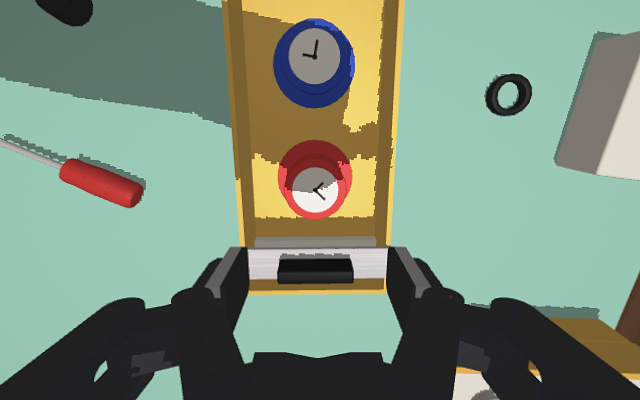

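```bash
python3 - <<'E'
from w import *
c=load('wrist'); W=world(c)
m=np.zeros(W.shape[:2],bool); m[240:295,262:370]=1
m&=(W[...,2]>.082)&(W[...,2]<.095)
P=W[m]; print(len(P),P.mean(0),cv2.minAreaRect(P[:,:2].astype(np.float32)))
m2=np.zeros(W.shape[:2],bool); m2[240:295,245:388]=1; m2&=abs(W[...,2]-.063)<.003
print(cv2.minAreaRect(W[m2][:,:2].astype(np.float32)))
b=np.array([(.5979+.5839)/2,(-.0464+.0527)/2]); y=np.array([-np.sin(np.radians(7.7)),np.cos(np.radians(7.7))])
print('box',b,'grip along y',(P[:,:2].mean(0)-b)@y, 'axis pt',b+y*((P[:,:2].mean(0)-b)@y))
E
```

```text
1176 [ 0.60604873 -0.10716765  0.08606294] ((0.6062653064727783, -0.10825879126787186), (0.059769634157419205, 0.012849374674260616), 7.709531307220459)
((0.6084069013595581, -0.10792859643697739), (0.11717157065868378, 0.028649931773543358), 7.984994888305664)
box [0.5909  0.00315] grip along y -0.11135265605052594 axis pt [ 0.60581972 -0.10719861]
```

Emit:
jog_arm(deltas=[{"delta_pos": [-0.198,0.002,0.0],"yaw": -1,"fingers": 0.72},{"delta_pos": [-0.198,0.002,0.0],"yaw": -1,"fingers": 0.72},{"delta_pos": [-0.198,0.002,0.0],"yaw": -1,"fingers": 0.72},{"delta_pos": [-0.198,0.002,0.0],"yaw": -1,"fingers": 0.72},{"delta_pos": [-0.198,0.002,0.0],"yaw": -1,"fingers": 0.72},{"delta_pos": [-0.198,0.002,0.0],"yaw": -1,"fingers": 0.72},{"delta_pos": [-0.198,0.002,0.0],"yaw": -1,"fingers": 0.72}])

```text
clock: 22.3
eef_pos: [0.605, -0.1075, 0.1741]
tool_rot: [0.321, 0.947, -0.0, -0.003]
ft_force: [0.5, -0.1, 0.4]
grip_width: 0.0617
grasp_force: 0.0
```

Emit:
jog_arm(deltas=[{"delta_pos": [0,0,0],"yaw": -1,"fingers": 0.6},{"delta_pos": [0,0,0],"yaw": -1,"fingers": 0.6},{"delta_pos": [0,0,0],"yaw": -1,"fingers": 0.6},{"delta_pos": [0,0,0],"yaw": -1,"fingers": 0.6},{"delta_pos": [0,0,0],"yaw": -1,"fingers": 0.6},{"delta_pos": [0,0,0],"yaw": -1,"fingers": 0.6},{"delta_pos": [0,0,0],"yaw": -1,"fingers": 0.6}])

```text
clock: 23.0
eef_pos: [0.6055, -0.1075, 0.1752]
tool_rot: [-0.066, 0.998, 0.0, -0.002]
ft_force: [-0.1, 0.0, 0.9]
grip_width: 0.0514
grasp_force: 0.0
```

```bash
python3 - <<'E'
from w import *
c=snap('wrist'); W=world(c)
m=(W[...,2]>.082)&(W[...,2]<.092)&(np.hypot(W[...,0]-.606,W[...,1]+.108)<.04)
P=W[m]; print(len(P)); 
if len(P)>20: print(P.mean(0),cv2.minAreaRect(P[:,:2].astype(np.float32)))
go(.606,-.108,.069,187.7)
E
```

```text
1308
[ 0.60459961 -0.10905057  0.08637934] ((0.6060513854026794, -0.10906179249286652), (0.05949372053146362, 0.01147578563541174), 7.790019512176514)
now [ 0.6057 -0.1076  0.1755] ang -172.5 j6 -0.31 F [ 0.3  0.3 -0.5] w 0.0513 t 23.05 
 delta [-0.0018 -0.0019  0.3549] rows 2.1293123707766854 yaw -8.0044
```

Emit:
jog_arm(deltas=[{"delta_pos": [-0.002,-0.003,0.14],"yaw": -0.004,"fingers": 0.5},{"delta_pos": [-0.002,-0.003,0.25],"yaw": -0.004,"fingers": 0.5},{"delta_pos": [-0.002,-0.003,0.32],"yaw": -0.004,"fingers": 0.5},{"delta_pos": [-0.002,-0.003,0.35],"yaw": -0.004,"fingers": 0.5},{"delta_pos": [-0.002,-0.003,0.35],"yaw": -0.004,"fingers": 0.5},{"delta_pos": [-0.002,-0.003,0.35],"yaw": -0.004,"fingers": 0.3},{"delta_pos": [-0.002,-0.003,0.35],"yaw": -0.004,"fingers": 0.2},{"delta_pos": [-0.002,-0.003,0.35],"yaw": -0.004,"fingers": 0.1},{"delta_pos": [-0.002,-0.003,0.35],"yaw": -0.004,"fingers": 0.05},{"delta_pos": [-0.002,-0.003,0.35],"yaw": -0.004,"fingers": 0.05},{"delta_pos": [-0.002,-0.003,0.35],"yaw": -0.004,"fingers": 0.05}])

```text
clock: 24.15
eef_pos: [0.6084, -0.1087, 0.0739]
tool_rot: [-0.068, 0.998, -0.0, 0.002]
ft_force: [0.1, 1.0, 6.7]
grip_width: 0.0107
grasp_force: 59.9
```

```bash
python3 - <<'E'
from w import *
o=bot.get_obs(); print(o['grasp_force'],o['ft_torque'])
b=np.array([.5909,.00315]); y=np.array([-np.sin(np.radians(7.7)),np.cos(np.radians(7.7))])
p=o['eef_pos']; d=(p[:2]-b)@y; print('box y',d)
t=p[:2]+y*(.121-d); go(t[0],t[1],p[2],-172.3)
E
```

```text
59.87636983394623 [0.05089876 0.0565817  0.06697735]
box y -0.11319111733951329
now [ 0.6084 -0.1087  0.0739] ang -172.22 j6 -0.31 F [0.1 1.  6.7] w 0.0107 t 24.15 
 delta [-0.0011  0.7806 -0.0008] rows 4.683822346790266 yaw 0.0018
```

Emit:
jog_arm(deltas=[{"delta_pos": [0,0.02,-0.006],"yaw": 0,"fingers": 0.05},{"delta_pos": [0,0.08,-0.006],"yaw": 0,"fingers": 0.05},{"delta_pos": [0,0.15,-0.006],"yaw": 0,"fingers": 0.05},{"delta_pos": [0,0.22,-0.006],"yaw": 0,"fingers": 0.05},{"delta_pos": [0,0.29,-0.006],"yaw": 0,"fingers": 0.05},{"delta_pos": [0,0.36,-0.006],"yaw": 0,"fingers": 0.05},{"delta_pos": [0,0.43,-0.006],"yaw": 0,"fingers": 0.05},{"delta_pos": [0,0.5,-0.006],"yaw": 0,"fingers": 0.05},{"delta_pos": [0,0.57,-0.006],"yaw": 0,"fingers": 0.05},{"delta_pos": [0,0.64,-0.006],"yaw": 0,"fingers": 0.05},{"delta_pos": [0,0.7,-0.006],"yaw": 0,"fingers": 0.05},{"delta_pos": [0,0.74,-0.006],"yaw": 0,"fingers": 0.05}])

```text
clock: 25.35
eef_pos: [0.5775, 0.1132, 0.074]
tool_rot: [-0.068, 0.998, -0.0, 0.001]
ft_force: [3.3, -0.6, -0.4]
grip_width: 0.0098
grasp_force: 59.5
```

```bash
cat > bar.py <<'E'
from w import *
o=bot.get_obs(); print(o['grasp_force'],o['ft_force'])
b=np.array([.5909,.00315]); y=np.array([-np.sin(np.radians(7.7)),np.cos(np.radians(7.7))])
p=o['eef_pos']; d=(p[:2]-b)@y; print('box y',d)
t=p[:2]+y*(.1215-d); go(t[0],t[1],p[2],-172.3)
E
python3 bar.py
```

```text
59.52483415603638 [ 3.34255387 -0.62285619 -0.39186073]
box y 0.110862863443241
now [0.5775 0.1132 0.074 ] ang -172.14 j6 0.06 F [ 3.3 -0.6 -0.4] w 0.0098 t 25.35 
 delta [-0.0001  0.0355 -0.    ] rows 0.21274273113517989 yaw 0.0035
```

Smooth travel; now gently to the stop.

Emit:
jog_arm(deltas=[{"delta_pos": [0,0.015,0],"yaw": 0,"fingers": 0.05},{"delta_pos": [0,0.03,0],"yaw": 0,"fingers": 0.05},{"delta_pos": [0,0.036,0],"yaw": 0,"fingers": 0.05},{"delta_pos": [0,0.042,0],"yaw": 0,"fingers": 0.05},{"delta_pos": [0,0.042,0],"yaw": 0,"fingers": 0.05},{"delta_pos": [0,0.042,0],"yaw": 0,"fingers": 0.05}])

```text
clock: 25.95
eef_pos: [0.5761, 0.1229, 0.074]
tool_rot: [-0.067, 0.998, -0.0, 0.001]
ft_force: [4.8, -1.7, -1.9]
grip_width: 0.0102
grasp_force: 59.6
```

```bash
python3 bar.py
```

```text
59.5916086435318 [ 4.76941547 -1.67453531 -1.94889369]
box y 0.12064193645948672
now [0.5761 0.1229 0.074 ] ang -172.3 j6 0.08 F [ 4.8 -1.7 -1.9] w 0.0102 t 25.95 
 delta [-0.      0.0029 -0.    ] rows 0.017161270810265458 yaw 0.0
```

Emit:
jog_arm(deltas=[{"delta_pos": [0,0.006,0],"yaw": 0,"fingers": 0.05},{"delta_pos": [0,0.012,0],"yaw": 0,"fingers": 0.05},{"delta_pos": [0,0.012,0],"yaw": 0,"fingers": 0.05},{"delta_pos": [0,0.012,0],"yaw": 0,"fingers": 0.05}])

```text
clock: 26.35
eef_pos: [0.576, 0.123, 0.074]
tool_rot: [-0.066, 0.998, -0.004, 0.001]
ft_force: [6.7, -9.7, -0.5]
grip_width: 0.0106
grasp_force: 59.7
```

```bash
python3 bar.py
```

```text
59.72619831562042 [ 6.71102858 -9.67755403 -0.47921919]
box y 0.12075192697202657
now [0.576 0.123 0.074] ang -172.43 j6 0.08 F [ 6.7 -9.7 -0.5] w 0.0106 t 26.35 
 delta [ 0.      0.0025 -0.    ] rows 0.0149614605594687 yaw -0.0029
```

At the stop (force rose to 10 N with no motion). Back off the pressure, release, and rise.

Emit:
jog_arm(deltas=[{"delta_pos": [0,-0.01,0],"yaw": 0,"fingers": 0.05},{"delta_pos": [0,-0.01,0],"yaw": 0,"fingers": 0.2},{"delta_pos": [0,-0.01,0],"yaw": 0,"fingers": 0.35},{"delta_pos": [0,-0.01,0],"yaw": 0,"fingers": 0.4},{"delta_pos": [0,-0.01,0],"yaw": 0,"fingers": 0.4},{"delta_pos": [0,-0.01,0],"yaw": 0,"fingers": 0.4},{"delta_pos": [0,-0.01,-0.1],"yaw": 0,"fingers": 0.4},{"delta_pos": [0,-0.01,-0.25],"yaw": 0,"fingers": 0.4},{"delta_pos": [0,-0.01,-0.4],"yaw": 0,"fingers": 0.4},{"delta_pos": [0,-0.01,-0.4],"yaw": 0,"fingers": 0.4}])

```text
clock: 27.35
eef_pos: [0.5793, 0.1256, 0.2016]
tool_rot: [-0.068, 0.998, 0.001, 0.007]
ft_force: [-0.2, -0.5, 0.9]
grip_width: 0.034
grasp_force: 0.0
```

Emit:
jog_arm(deltas=[{"delta_pos": [0.6,0,0],"yaw": 0,"fingers": 0.4},{"delta_pos": [0.6,0,0],"yaw": 0,"fingers": 0.4},{"delta_pos": [0.6,0,0],"yaw": 0,"fingers": 0.4},{"delta_pos": [0.6,0,0],"yaw": 0,"fingers": 0.4},{"delta_pos": [0.6,0,0],"yaw": 0,"fingers": 0.4}])

```text
clock: 27.85
eef_pos: [0.3924, 0.0994, 0.1934]
tool_rot: [-0.068, 0.998, -0.0, -0.002]
ft_force: [0.7, 0.3, 0.2]
grip_width: 0.0343
grasp_force: 0.0
```

```bash
python3 - <<'E'
from w import *
c=snap('top'); s=snap('scene')
a=cv2.resize(c['image'][100:230,220:410],(760,520)); cv2.imwrite('pics/f1.png',a[:,:,::-1])
circ('red',.045,.07,(.598,-.047),'top'); circ('blue',.045,.07,(.5846,.0543),'top')
W=world(c); m=(W[...,2]>.078)&(W[...,2]<.095)&(np.hypot(W[...,0]-.575,W[...,1]-.122)<.06); P=W[m]; print(P.mean(0),len(P))
b=np.array([.5909,.00315]); y=np.array([-np.sin(np.radians(7.7)),np.cos(np.radians(7.7))]); print((P.mean(0)[:2]-b)@y)
E
```

```text
red centre [ 0.5993 -0.0471  0.0249] n 164 z 0.0536 rms 0.00061
blue centre [0.5856 0.0524 0.0248] n 155 z 0.0534 rms 0.00058
[0.57569704 0.12068672 0.08598645] 183
0.11851389862029652
```

View pics/f1.png

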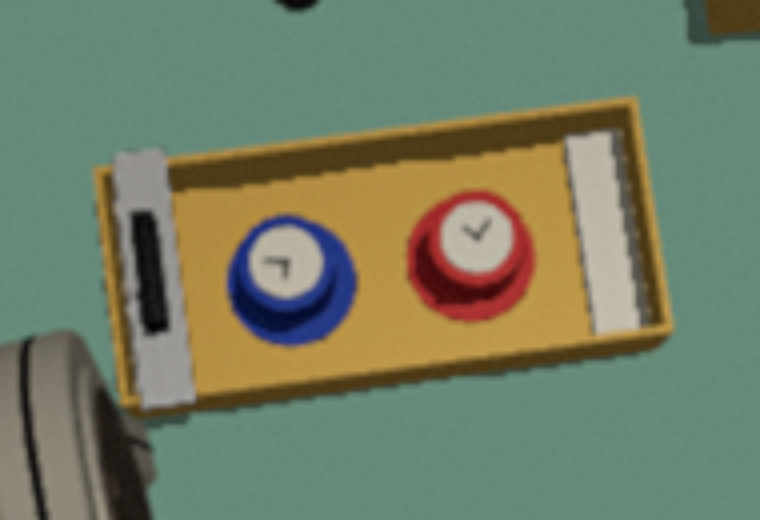

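The bar is at the far (+y, left) end, at about (152,275) in the crop, and both stacks look square. I'll confirm from near that releasing it didn't draw it back off the stop.

Emit:
jog_arm(deltas=[{"delta_pos": [-0.6,0,0],"yaw": 0,"fingers": 0.4},{"delta_pos": [-0.6,0,0],"yaw": 0,"fingers": 0.4},{"delta_pos": [-0.6,0,0],"yaw": 0,"fingers": 0.4},{"delta_pos": [-0.6,0,0],"yaw": 0,"fingers": 0.4},{"delta_pos": [-0.6,0,0],"yaw": 0,"fingers": 0.4},{"delta_pos": [-0.6,0,0],"yaw": 0,"fingers": 0.4}])

```text
clock: 28.55
eef_pos: [0.5761, 0.1245, 0.1922]
tool_rot: [-0.068, 0.998, -0.0, -0.001]
ft_force: [-0.8, -0.6, 1.0]
grip_width: 0.0339
grasp_force: 0.0
```

```bash
python3 - <<'E'
from w import *
c=snap('wrist'); W=world(c)
m=(W[...,2]>.082)&(W[...,2]<.092)&(np.hypot(W[...,0]-.575,W[...,1]-.122)<.04)
P=W[m]; r=cv2.minAreaRect(P[:,:2].astype(np.float32)); print(len(P),r,P.mean(0))
b=np.array([.5909,.00315]); y=np.array([-np.sin(np.radians(7.7)),np.cos(np.radians(7.7))]); print((np.array(r[0])-b)@y)
go(.5802,.085,.08,-172.3)
E
```

```text
1201 ((0.5739526152610779, 0.12216207385063171), (0.05972904711961746, 0.011852473951876163), 7.416524410247803) [0.57290967 0.12192994 0.08637191]
0.12020968118318176
now [0.5752 0.1245 0.1927] ang -172.23 j6 0.08 F [ 0.2  0.9 -0.2] w 0.0343 t 28.6 
 delta [ 0.0005 -0.1325  0.3758] rows 2.390747631569316 yaw 0.0016
```

```bash
python3 -c "
from workcell import bot
print(bot.job_done())"
```

```text
the job is handed in; nothing more can be done
None
```

The job is handed in: both cups are on their own discs, each dial pot sits level on the cup of its colour with its top at 54 mm, and the check bar is at the +y stop (0.24 m) with everything released, after about 29 s.

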